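# Key a lens cell onto a sprung camera mount and hold it home

### The job

Slide the knurled lens cell out of its dock from under the two lips, set it upright over the sprung spigot of the camera mount and, pressing lightly, turn it until its hidden keyway drops over the spigot's side pin. Then push it down fully home onto the seat and finish while still gripping it and holding it there against the spring; do not let go. Leave the loupe, the blue-lidded pot and the dust blower where they are.

Things in the scene. Friction and masses are not known exactly. Their poses are not given: they have to be found in the camera images.
- lens_cell: Loose black lens cell, 0.11 to 0.18 kg, upright, underside 6 mm above the bench at first. Origin: centre of its underside; z up its axis. Foot flange 70 mm diameter, 6 mm high; barrel 56 mm diameter up to 48 mm height. Blind bore from below: 40 mm diameter, 30 mm deep. Keyway: hidden slot in the bore wall on the cell's -x side, 10 mm wide, out to 27 mm from the axis, 16 mm up from the underside.
- cell_top (a point): Centre of the lens cell's top face, 48 mm above its underside. The round knurled grip runs from here down to 18 mm below. A small aluminium ridge (6 x 4 x 2 mm) on the top face near the rim marks the cell's -x side, the side of the hidden keyway.
- dock: Fixed dock in which the cell starts, axis on the dock's origin. Origin on the bench top; x points to the closed end, -x out of the open mouth. Grey base plate 6 mm thick, 98 mm wide, from 107 mm in front (-x) to 43 mm behind the origin. Rails along x guide the flange, 73 mm apart inside; end stop 19 mm high.
- dock_lips (a point): Middle of the front ends of the dock's two steel lips, 40 mm in front (-x) of the dock's origin, at the height of the lip tops, 17 mm above the bench. The lips are 64 mm apart, so 4 mm clear of the barrel on each side, and cover the flange's edges with about 2 mm of free height: the cell can be lifted only after sliding 60 mm along the dock's -x.
- mount: Fixed camera mount, looking up: grey plate 116 x 116 x 12 mm with a round aluminium housing, 80 mm diameter at its top, 24 mm above the bench. Origin: on the bench top, on the mount's vertical axis. A small aluminium index rib on the plate marks the mount's -x side, a black plug block its +x side.
- seat (a point): Centre of the flat top of the mount's housing, the seat, 24 mm above the bench. The lens cell is home when its underside lies on the seat all round, concentric.
- spigot (a joint): How far the sprung steel spigot in the mount's middle is pressed down (m): 0 at rest, 0.006 at its stop. Spring 3 N at 0 plus 0.9 N per mm. Spigot 37 mm diameter, chamfered top 35 mm above the seat at rest. Keyed, the blind bore rests on that top with the cell's underside 5 mm above the seat; pressing 5 mm more (7.5 N) brings it home; let go, it rises again.
- pin_level (a point): Point on the mount's axis, fixed, 15 mm above the seat: height of the top of the spigot's side pin at rest. Pin: round, 5 mm thick, out to 24.5 mm from the axis, pointing within 0.5 rad either way of the mount's -x; the exact angle is not told. Unkeyed, the cell's underside rides on the pin and pressing only sinks the spigot; within about 0.1 rad of the pin the spigot pops up into the cell.
- loupe: Bystander: black eye loupe, 35 mm diameter, 27 mm high; origin at the centre of its underside.
- blue_pot: Bystander: small clear pot with blue lid, 52 mm diameter, 50 mm high; origin at the centre of its underside.
- blower: Bystander: dark red rubber dust blower standing upright, 55 mm wide, 137 mm high; origin at the centre of its underside.
Mind the look-alikes: they are no part of the job. Of the things shaped like the dock, the grey one is meant.

How it is judged:
On the way, in this order (a step that is already met when the one before it is completed fails the run):
1. the cell has been drawn out of the dock, more than 50 mm from its place (horizontal distance between lens_cell and dock above 0.05 m), for 0.1 s.
2. the cell stands over the spigot with its keyway on the pin (underside less than 4 mm above the seat) (z of lens_cell in the frame of seat below 0.004 m and horizontal distance between lens_cell and seat below 0.004 m), for 0.1 s.
At the end, for the whole second after the job is handed in: The lens cell is keyed on the spigot and held home by the gripper: underside within 2 mm of the seat, within 4 mm of its axis, tilted less than 0.08 rad, the spigot pressed down more than 3 mm, the fingers in contact with the cell (over 1 N), the cell at rest (z of lens_cell in the frame of seat below 0.002 m and horizontal distance between lens_cell and seat below 0.004 m and angle between lens_cell's own z axis and vertical below 0.08 rad and value of joint spigot above 0.003 m and contact force between the fingers and lens_cell above 1 N and linear speed of lens_cell below 0.02 m/s); the arm keeps its last pose, push and grip.
It fails at once if a bystander (loupe, pot or blower) is moved more than 30 mm (distance of any of loupe, blue_pot, blower from where it was at the start of the episode above 0.03 m).
It also fails if it takes over 51 s, if anything falls off the work surface, if the arm or the gripper's body presses on something with over 40 N, if the wrist force passes 120 N, or if a joint passes its speed limit or range.

### The arm

A 6-joint arm with a two-finger parallel gripper is mounted at the origin on a cart in front of the work surface, level with it; the furniture and walls round the work are solid. World frame = base frame: x ahead of the robot, y to its left, z up, the work surface at z = 0. Lengths are in m, angles in rad, forces in N, time in s.
With the tool pointing down it reaches from about 0.35 to 0.975 m from the base axis. Payload 4.9 kg.
Tool frame: the origin (TCP) lies midway between the tips of the shut fingers; the grasp point (between the pads) lies 19 mm behind it; z points along the fingers, y is the direction in which the jaws open and shut (so a half turn about z gives the same grasp; the last joint's range is limited). The gripper opens to 85 mm and grips with 20 to 120 N. Pads are 22 mm wide; open, the fingers measure 114 mm over their backs; the gripper's body (76 mm by 85 mm) begins 54 mm behind the grasp point. The pads swing forward as they close: fully open they stand 13 mm farther back than shut.
Start: joints at [1.161, 0.053, 1.613, -0, 1.476, -0.119], TCP at [0.179, 0.599, 0.193] pointing down, gripper open.
Joint ranges: [-3.01, 3.01], [-1.01, 2.22], [0.06, 2.58], [-1.02, 4.17], [0.09, 2.62], [-3.14, 3.14]. Speed limits (rad/s): [2.57, 2.57, 3.14, 3.14, 3.14, 3.14].

### API

Orientations are given as a unit quaternion [w, x, y, z].
In Python, from plant import state, grab_frame, camera_params, job_done, boxes_of gives the robot as it stands.
- The arm moves only by the tool step_arm, never from a script. Its argument "steps" is a list of rows, each a list of 4 numbers: the shift along the tool's x, y, z in mm, then the turn about the tool's z in degrees. A call has 1 to 8 rows; each row shifts and turns the pose as measured when the row begins, along the tool's axes as they then stand; what a row does not reach is not made up. A row lasts 1/10 s, in which the tool goes at most 50 mm and 8.59 degrees, less where a joint would pass 70% of its speed; a pose out of reach is approached as far as the arm can. A call is refused whole if a number of a shift passes 50 or a number of a turn 8.59, either way. A call with a gripper value outside its range is refused whole. "claw" is the opening in per cent of the stroke, from 0 (shut) to 100 (fully open), set as the call begins (left out, the last holds). The fingers move at their own pace and stop on an object; the grip force is fixed at half the most. Time passes only in rows, so rows that do not move let the fingers close. It gives the time, the measured TCP pose, the force and the opening at its end, in the units of the state.
- state(): the state, without advancing time (a new reading comes with each control period).
- grab_frame(name): name is "scene" or "top"; returns (picture, depth): 384x512x3 uint8, red, green, blue; 384x512 float32, m along the optical axis (not along the pixel's ray), 0 where there is no reading.
- camera_params(name): a dict with "mtx" (3x3 intrinsics, pixels), "extrinsics" (4x4, takes a point from camera to world coordinates). Camera axes: x right, y down, z forward; pixel columns grow to the right and rows downward; lengths in m; the calibration is good to about 2 mm. A picture is of the moment at which its call begins. camera_params takes no time and is no camera call.
- job_done(): hands the job in, once; it reports no verdict.
Trained networks look in the newest picture that a camera, given by its name, has taken for a name from the list of things; names that differ only in an ending like _2 or _b are one class to them, and where a whole thing is asked for, a point or a joint stands for the part that bears it (a point fixed in the world has none). Each returns a list of dicts, best first, with "p" (0 to 1); they miss things now and then, are a little off and sometimes report something else, mostly with a low value. They report only what shows in the picture. A call takes as long as a camera call. They do not tell look-alikes from the thing itself.
- boxes_of(camera, label): "box" ([left, top, width, height] in pixels, round what is visible of it).
The state is a dict: "time": time; "joint_pos": joint angles; "joint_vel": joint speeds; "joint_efforts": joint torques, N m; "tool_pos": TCP position; "tool_rot": TCP orientation; "contact_force": force on the tool from outside, world axes, zero at the start; "ft_torque": the same for the moment, N m; "gripper_width": opening from 0.0 (shut) to 1.0 (fully open).
Only numpy, scipy, OpenCV 4.12 (cv2) and the standard library are available. Lean on these libraries where they do the work, as an engineer would, in place of code of your own. Each camera call takes 0.05 s, during which the arm holds its last target. There are 200 camera calls.

## Working session

There is one attempt and no reset: what is moved stays moved. The work goes in short steps, Python scripts to look and compute and a tool call to move; the robot and the scene stay as the last step left them, time stands still between calls to the robot, and variables do not carry over. Pictures are saved under pics/ and viewed, about 8 in all and at most 12, crops included, and the job is handed in when it is done.

Besides the shell and the picture viewer there is one more tool, called after "Call:" as a command line: name --pt "numbers of a row" for each row, then --argument value for the rest. step_arm: Moves the arm, as the interface text tells. Its arguments: {"type":"object","properties":{"steps":{"type":"array"},"claw":{"type":"number"}},"required":["steps"]}

```bash
mkdir -p pics
cat > h.py <<'E'
import numpy as np,cv2
from plant import *
def cloud(n,d):
    c=camera_params(n);K=np.array(c["mtx"]);T=np.array(c["extrinsics"])
    v,u=np.mgrid[:d.shape[0],:d.shape[1]]
    P=np.stack([(u-K[0,2])*d/K[0,0],(v-K[1,2])*d/K[1,1],d],-1)
    return P@T[:3,:3].T+T[:3,3]
def grab(n):
    im,d=grab_frame(n);P=cloud(n,d);P[d==0]=np.nan;return im,d,P
def save(f,im,s=1.5):
    cv2.imwrite(f,cv2.resize(im[...,::-1],None,fx=s,fy=s,interpolation=cv2.INTER_CUBIC))
E
python3 - <<'E'
from h import *
s=state();print(s)
for n in("scene","top"):
    im,d,P=grab(n);save(f"pics/{n}1.png",im);np.savez(f"{n}1.npz",im=im,P=P)
    print(n,np.array(camera_params(n)["extrinsics"]).round(3).tolist(),camera_params(n)["mtx"])
    for l in("lens_cell","dock","mount","loupe","blue_pot","blower"):
        for b in boxes_of(n,l)[:4]:
            x,y,w,h=b["box"];u,v=int(min(511,x+w/2)),int(min(383,y+h/2));print(l,round(b["p"],2),np.round(b["box"]),P[v,u].round(3))
print(state()["time"])
E
```

```text
{'time': 0.0, 'joint_pos': array([ 1.16102265e+00,  5.33951400e-02,  1.61427579e+00,  3.38662145e-06,
        1.47599288e+00, -1.18964264e-01]), 'joint_vel': array([-0.00078427, -0.00052853,  0.00018626, -0.00094889,  0.00149732,
        0.00089002]), 'joint_efforts': array([-3.49111478e-04, -3.93687344e+01, -3.70175672e+01, -1.06114921e-04,
        7.14318754e-03, -2.58728761e-05]), 'tool_pos': array([0.17890412, 0.59812463, 0.19155024]), 'tool_rot': array([-2.72222983e-04,  1.44892960e-01,  9.89446794e-01, -9.99156312e-04]), 'contact_force': array([ 0.1351904 , -0.7232009 ,  0.11971602]), 'ft_torque': array([-0.00643376, -0.03242261, -0.00933795]), 'gripper_width': 0.9983404892987997}
scene [[-0.843, -0.431, 0.321, 0.233], [-0.537, 0.668, -0.516, 0.566], [0.008, -0.607, -0.794, 0.988], [0.0, 0.0, 0.0, 1.0]] [[458.7396236    0.         253.0437293 ]
 [  0.         458.7396236  184.02490538]
 [  0.           0.           1.        ]]
lens_cell 0.82 [222. 240.  30.  39.] [0.528 0.163 0.055]
dock 0.97 [211. 234.  70.  72.] [0.507 0.157 0.012]
dock 0.65 [298. 116.  64.  48.] [ 0.527 -0.
[... 274 characters left out ...]
05  0.08 ]
top [[-0.022, -0.986, 0.166, 0.477], [-1.0, 0.022, -0.0, -0.069], [-0.004, -0.166, -0.986, 0.953], [0.0, 0.0, 0.0, 1.0]] [[397.32124141   0.         252.97601525]
 [  0.         397.32124141 195.34929525]
 [  0.           0.           1.        ]]
lens_cell 0.97 [143. 224.  35.  28.] [0.535 0.143 0.056]
dock 0.97 [342. 204.  46.  66.] [ 0.532 -0.333  0.005]
dock 0.72 [181. 144.  24.  22.] [0.731 0.07  0.047]
dock 0.71 [132. 219.  54.  67.] [0.505 0.157 0.011]
loupe 0.46 [214. 210.  10.  12.] [0.59  0.014 0.007]
blue_pot 0.57 [181. 141.  28.  28.] [0.728 0.068 0.048]
blower 0.93 [259. 118.  27.  28.] [ 0.768 -0.115  0.084]
blower 0.7 [277. 239.  18.  19.] [ 0.506 -0.137  0.059]
0.7
```

View pics/scene1.png

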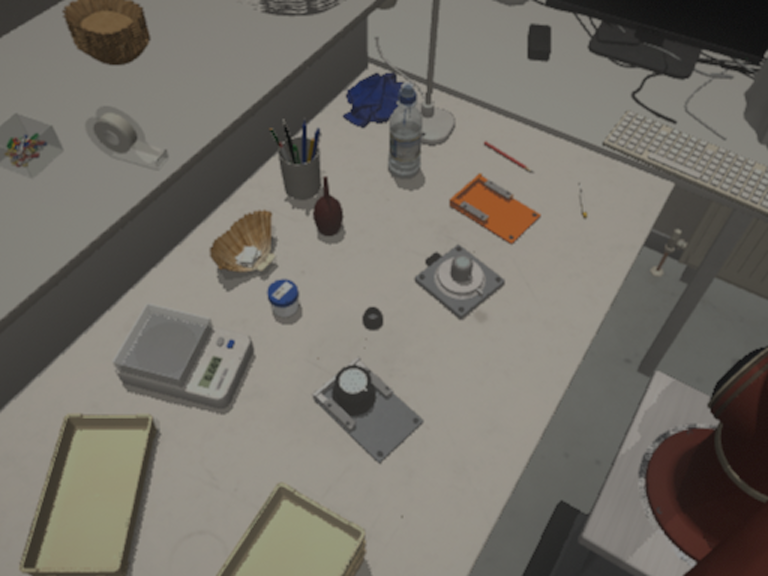

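View pics/top1.png

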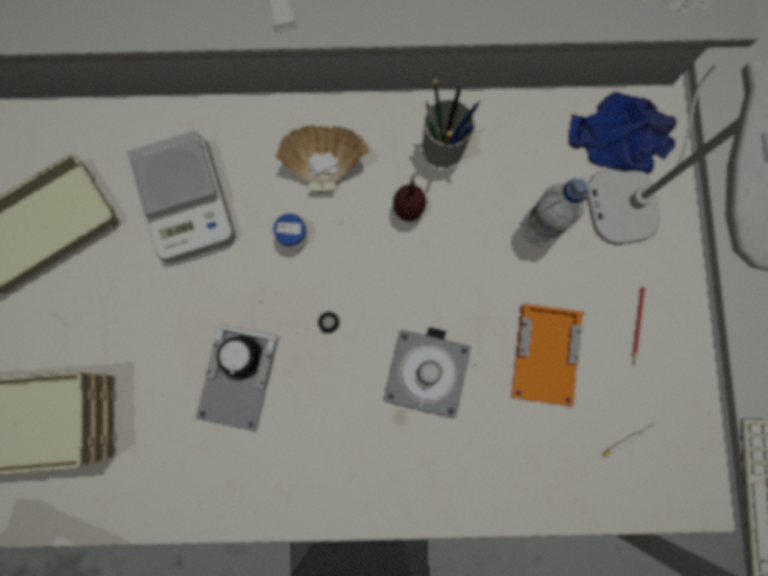

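Run:
```python
from h import *
top=np.load("top1.npz");im=top["im"]
a=cv2.resize(im[195:295,115:215,::-1],None,fx=4,fy=4,interpolation=cv2.INTER_CUBIC)
b=cv2.resize(im[195:295,230:330,::-1],None,fx=4,fy=4,interpolation=cv2.INTER_CUBIC)
cv2.imwrite("pics/crop1.png",np.hstack([a,b]))
def circ(xy):
    A=np.c_[2*xy,np.ones(len(xy))];s=np.linalg.lstsq(A,(xy**2).sum(1),rcond=None)[0];return s[:2],np.sqrt(s[2]+s[:2]@s[:2])
for n in("top","scene"):
    P=np.load(n+"1.npz")["P"]
    def sel(c,r,z0,z1):
        q=P.reshape(-1,3);q=q[(np.hypot(*(q[:,:2]-c).T)<r)&(q[:,2]>z0)&(q[:,2]<z1)];return q
    for nm,c,r,z0,z1 in(("celltop",(.535,.15),.06,.048,.062),("dockbase",(.505,.157),.13,.003,.009),("docklips",(.52,.157),.1,.013,.023),("plate",(.5,-.13),.11,.008,.015),("seat",(.5,-.13),.08,.02,.028),("spigot",(.5,-.13),.05,.045,.07)):
        q=sel(c,r,z0,z1)
        if len(q)<5: print(n,nm,len(q));continue
        h=cv2.convexHull(q[:,:2].astype(np.float32));cc,rr=circ(h[:,0])
        ec,er=cv2.minEnclosingCircle(h)
        print(n,nm,len(q),"mean",q.mean(0).round(4),"circ",cc.round(4),rr.round(4),"enc",np.round(ec,4),round(er,4),"rect",cv2.minAreaRect(h))
```

```text
top celltop 497 mean [0.5375 0.1524 0.0539] circ [0.5376 0.1529] 0.0277 enc [0.5377 0.153 ] 0.0283 rect ((0.537542462348938, 0.1528676450252533), (0.05487879365682602, 0.05422097444534302), 87.57443237304688)
top dockbase 1437 mean [0.4802 0.1645 0.0055] circ [0.503 0.155] 0.1238 enc [0.5014 0.1585] 0.1287 rect ((0.5046883821487427, 0.15037865936756134), (0.23646481335163116, 0.24078403413295746), 85.19824981689453)
top docklips 519 mean [0.5417 0.1487 0.0168] circ [0.5373 0.1523] 0.0592 enc [0.5394 0.1539] 0.0623 rect ((0.539024829864502, 0.1538575142621994), (0.09710545837879181, 0.08376354724168777), 76.76021575927734)
top plate 1397 mean [ 0.5083 -0.1398  0.0114] circ [ 0.5065 -0.137 ] 0.0737 enc [ 0.5063 -0.1382] 0.0793 rect ((0.5135681629180908, -0.14103829860687256), (0.11555596441030502, 0.130512535572052), 75.20779418945312)
top seat 690 mean [ 0.5055 -0.138   0.0232] circ [ 0.5035 -0.1386] 0.0405 enc [ 0.4997 -0.1389] 0.0461 rect ((0.5062940716743469, -0.1388598084449768), (0.07909513264894485, 0.07815022021532059), 28.001258850097656)
top spigot 209 mean [ 0.5062 -0.1386  
[... 772 characters left out ...]
09, 0.08418123424053192), 77.10401153564453)
scene plate 826 mean [ 0.5046 -0.1321  0.0119] circ [ 0.5067 -0.1366] 0.0733 enc [ 0.5047 -0.1379] 0.0806 rect ((0.511193037033081, -0.14082643389701843), (0.11719822883605957, 0.13177883625030518), 75.28268432617188)
scene seat 375 mean [ 0.5004 -0.1307  0.0238] circ [ 0.5024 -0.1391] 0.0408 enc [ 0.5002 -0.1418] 0.0447 rect ((0.5029813051223755, -0.13697317242622375), (0.0788179412484169, 0.07555505633354187), 23.112112045288086)
scene spigot 150 mean [ 0.5025 -0.1352  0.0565] circ [ 0.5039 -0.138 ] 0.0176 enc [ 0.5037 -0.1385] 0.0186 rect ((0.5048547983169556, -0.13759499788284302), (0.03413644805550575, 0.03523571416735649), 68.61592864990234)
```

View pics/crop1.png

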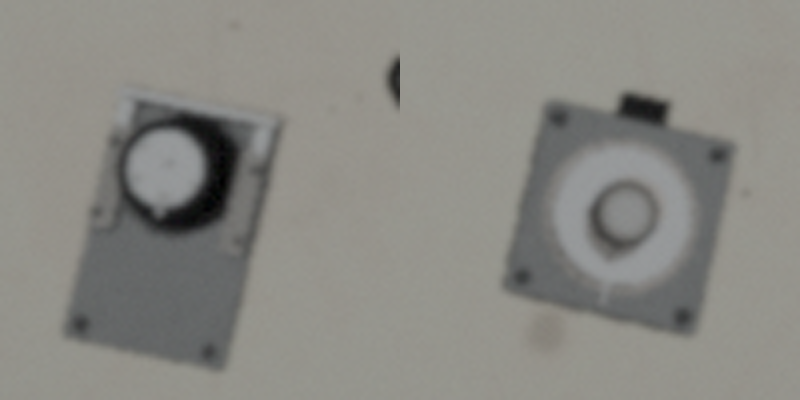

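The top view shows the grey dock at about (237,380) with the black cell and its ridge on the mouth side. The mount is at (428,372), with its black plug up and its rib down.
Candidates that could be confused:
- **Docks:** the grey one at (237,380) and the orange look-alike at (547,355). The grey one is meant.
- **Cell:** the black cell at (238,356), against the loupe at (328,322) and the spigot at (428,372).

The crop confirms the black barrel with a ridge in the grey dock. It also shows a pin hint below the spigot at crop (612,250).

Run:
```python
from h import *
def ray(n,u,v,z):
    c=camera_params(n);K=np.array(c["mtx"]);T=np.array(c["extrinsics"])
    r=T[:3,:3]@np.linalg.inv(K)@[u,v,1];o=T[:3,3];return o+r*(z-o[2])/r[2]
top=np.load("top1.npz");sc=np.load("scene1.npz")
r=ray("top",(158/4)+115,211/4+195,.055);print("ridge",r,np.degrees(np.arctan2(r[1]-.153,r[0]-.5375)))
r=ray("top",211/4+230,254/4+195,.036);print("pin",r,np.degrees(np.arctan2(r[1]+.139,r[0]-.5062)))
r=ray("top",205/4+230,292/4+195,.014);print("rib",r,np.degrees(np.arctan2(r[1]+.139,r[0]-.5062)))
r=ray("top",243/4+230,108/4+195,.016);print("plug",r,np.degrees(np.arctan2(r[1]+.139,r[0]-.5062)))
P=top["P"].reshape(-1,3);q=P[(np.hypot(P[:,0]-.5062,P[:,1]+.139)<.03)&(P[:,2]>.028)&(P[:,2]<.045)];print("pinpts",q.round(3).tolist())
a=cv2.resize(sc["im"][235:285,212:262,::-1],None,fx=8,fy=8,interpolation=cv2.INTER_CUBIC)
b=cv2.resize(sc["im"][158:208,282:332,::-1],None,fx=8,fy=8,interpolation=cv2.INTER_CUBIC)
cv2.imwrite("pics/crop2.png",cv2.convertScaleAbs(np.hstack([a,b]),alpha=1.3))
```

```text
ridge [0.51320572 0.15485921 0.055     ] 175.62376816160173
pin [ 0.48334071 -0.13325085  0.036     ] 165.88279339020508
rib [ 0.46178781 -0.13057911  0.014     ] 169.26373415718777
plug [ 0.56823054 -0.15644946  0.016     ] -15.711521810364504
pinpts [[0.521, -0.128, 0.035], [0.51, -0.121, 0.031], [0.508, -0.121, 0.031], [0.498, -0.123, 0.033], [0.491, -0.129, 0.042], [0.489, -0.132, 0.037], [0.489, -0.134, 0.037], [0.489, -0.144, 0.028], [0.487, -0.131, 0.039], [0.487, -0.134, 0.035], [0.484, -0.131, 0.037], [0.484, -0.134, 0.038], [0.482, -0.127, 0.029]]
```

View pics/crop2.png

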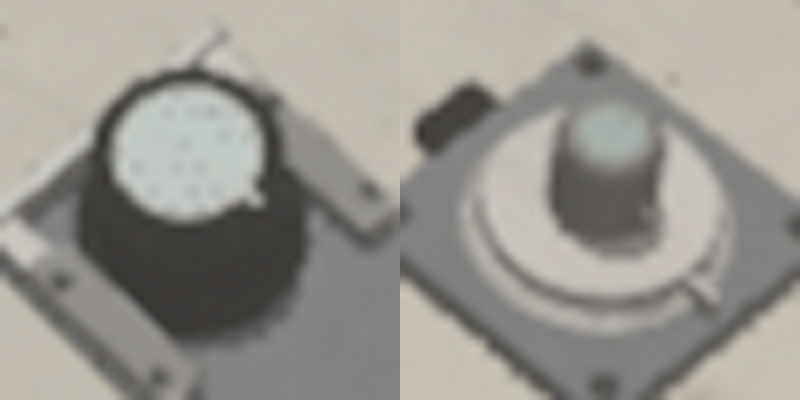

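Scene crop: the ridge shows on the cell top at crop (253,195). The pin stub shows at the right of the spigot at (650,212), and the rib at (705,290). Estimated directions are keyway about 175° and pin about 164° (world), so roughly +11° of tool turn is needed. Moving over the cell now.

Call:
step_arm --pt "-40 -27 0 -3.6" --pt "-40 -27 0 0" --pt "-40 -27 0 0" --pt "-40 -27 0 0" --pt "-40 -27 0 0" --pt "-40 -27 0 0" --pt "-40 -27 0 0" --pt "-40 -27 0 0" --claw 100

```text
time: 1.5
tool_pos: [0.4463, 0.3103, 0.1937]
tool_rot: [0.001, 0.106, 0.994, 0.002]
contact_force: [0.9, -0.0, -0.6]
gripper_width: 1.002
```

```bash
cat >> h.py <<'E'
from scipy.spatial.transform import Rotation as R
def rel(x,y,z):
    s=state();q=s["tool_rot"];r=R.from_quat([q[1],q[2],q[3],q[0]]);M=r.as_matrix()
    d=M.T@(np.array([x,y,z])-s["tool_pos"])*1000
    print("t",round(s["time"],2),"pos",s["tool_pos"].round(4),"yawY",np.degrees(np.arctan2(M[1,1],M[0,1])).round(2),"z",M[:,2].round(3),"d",d.round(1),"F",s["contact_force"].round(1),"T",s["ft_torque"].round(2),"w",round(float(s["gripper_width"]),3),"j",s["joint_pos"].round(2))
E
python3 -c "
from h import *
rel(.537,.153,.10)"
```

```text
t 1.5 pos [0.4463 0.3103 0.1937] yawY 77.81 z [ 0.003  0.004 -1.   ] d [-121.6 -135.1   93.3] F [ 0.9 -0.  -0.6] T [ 0.03 -0.03  0.03] w 1.002 j [ 0.47 -0.15  1.8   0.    1.48 -0.89]
```

Call:
step_arm --pt "-30 -33 20 0.5" --pt "-30 -33 20 0" --pt "-30 -33 20 0" --pt "-30 -33 20 0" --pt "0 0 0 0"

```text
time: 2.0
tool_pos: [0.542, 0.147, 0.1149]
tool_rot: [0.005, 0.114, 0.993, 0.004]
contact_force: [-0.2, 1.3, -0.0]
gripper_width: 0.998
```

```bash
python3 -c "
from h import *
rel(.537,.153,.021)"
```

```text
t 2.0 pos [0.542  0.147  0.1149] yawY 76.91 z [ 0.011  0.006 -1.   ] d [ 7.1  3.9 93.9] F [-0.2  1.3 -0. ] T [-0.01  0.04 -0.05] w 0.998 j [ 0.13 -0.05  1.85  0.    1.33 -1.21]
```

Call:
step_arm --pt "6 4 20 0" --pt "0 0 25 0" --pt "0 0 20 0" --pt "0 0 0 0" --pt "0 0 0 0"

```text
time: 2.5
tool_pos: [0.5397, 0.1532, 0.0509]
tool_rot: [0.007, 0.116, 0.993, 0.005]
contact_force: [1.3, -0.0, 0.8]
gripper_width: 1.002
```

```bash
python3 -c "
from h import *
rel(.537,.153,.021)
rel(.537,.153,.021)"
```

```text
t 2.5 pos [0.5397 0.1532 0.0509] yawY 76.73 z [ 0.015  0.008 -1.   ] d [ 2.9 -1.2 29.8] F [ 1.3 -0.   0.8] T [-0.01  0.01 -0.02] w 1.002 j [ 0.14  0.02  1.89  0.01  1.21 -1.2 ]
t 2.5 pos [0.5397 0.1532 0.0509] yawY 76.73 z [ 0.015  0.008 -1.   ] d [ 2.9 -1.2 29.8] F [ 1.3 -0.   0.8] T [-0.01  0.01 -0.02] w 1.002 j [ 0.14  0.02  1.89  0.01  1.21 -1.2 ]
```

Call:
step_arm --pt "3 -1 30 0" --pt "0 0 0 0" --pt "0 0 0 0"

```text
time: 2.8
tool_pos: [0.5407, 0.1549, 0.0263]
tool_rot: [0.011, 0.115, 0.993, 0.006]
contact_force: [0.2, 0.5, 0.2]
gripper_width: 1.001
```

Run:
```python
from h import *
rel(.537,.153,.021)
im,d,P=grab("scene");save("pics/g1.png",im[190:310,160:320],4)
```

```text
t 2.8 pos [0.5407 0.1549 0.0263] yawY 76.82 z [ 0.023  0.01  -1.   ] d [ 3.3 -2.8  5.2] F [0.2 0.5 0.2] T [-0.02 -0.03  0.02] w 1.001 j [ 0.14  0.05  1.91  0.01  1.16 -1.2 ]
```

View pics/g1.png

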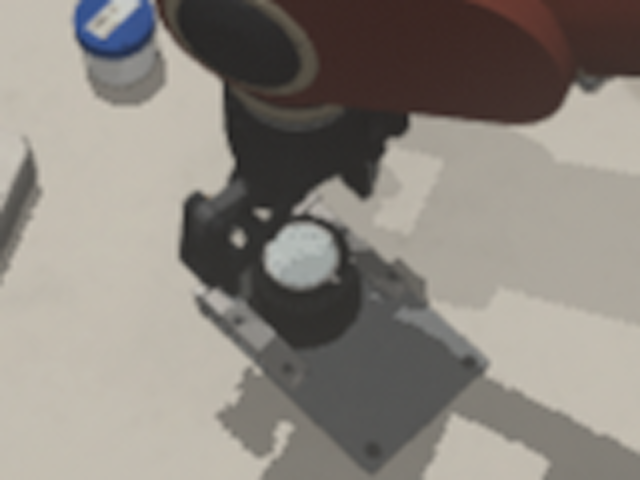

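The view shows the open fingers straddling the cell at crop (300,290), clear of the lips. Next I go the last few mm down and close.

Call:
step_arm --pt "3 -3 7 0"

```text
time: 2.95
tool_pos: [0.5389, 0.1532, 0.0214]
tool_rot: [0.013, 0.115, 0.993, 0.007]
contact_force: [-0.5, -0.6, -0.8]
gripper_width: 1.001
```

Call:
step_arm --pt "0 0 0 0" --pt "0 0 0 0" --pt "0 0 0 0" --claw 0

```text
time: 3.25
tool_pos: [0.5392, 0.153, 0.0226]
tool_rot: [0.014, 0.115, 0.993, 0.007]
contact_force: [-1.1, 0.3, -0.1]
gripper_width: 0.516
```

Run:
```python
from h import *
rel(.537,.153,.021)
```

```text
t 3.25 pos [0.5392 0.153  0.0226] yawY 76.83 z [ 0.028  0.011 -1.   ] d [ 2.2 -0.5  1.5] F [-1.1  0.3 -0.1] T [ 0.03 -0.01 -0.02] w 0.516 j [ 0.14  0.05  1.92  0.01  1.15 -1.2 ]
```

Call:
step_arm --pt "0 0 0 0" --pt "0 0 0 0"

```text
time: 3.45
tool_pos: [0.5396, 0.153, 0.0231]
tool_rot: [0.014, 0.115, 0.993, 0.007]
contact_force: [0.4, -0.2, -0.5]
gripper_width: 0.144
```

Run:
```python
from h import *
rel(.537,.153,.021)
```

```text
t 3.45 pos [0.5396 0.153  0.0231] yawY 76.83 z [ 0.029  0.011 -1.   ] d [ 2.6 -0.6  2. ] F [ 0.4 -0.2 -0.5] T [-0.02  0.04  0.05] w 0.144 j [ 0.14  0.05  1.92  0.01  1.15 -1.2 ]
```

Run:
```python
from h import *
im,d,P=grab("scene");im2,d2,P2=grab("top")
a=cv2.resize(im[190:290,170:290],(480,400),interpolation=3);b=cv2.resize(im2[190:290,110:190],(320,400),interpolation=3)
save("pics/g2.png",np.hstack([a,b]),1)
rel(.537,.153,.021)
```

```text
t 3.55 pos [0.5396 0.153  0.023 ] yawY 76.83 z [ 0.029  0.011 -1.   ] d [ 2.6 -0.6  2. ] F [-0.2 -1.1  0.3] T [-0.03  0.01 -0.01] w 0.001 j [ 0.14  0.05  1.92  0.01  1.15 -1.2 ]
```

View pics/g2.png

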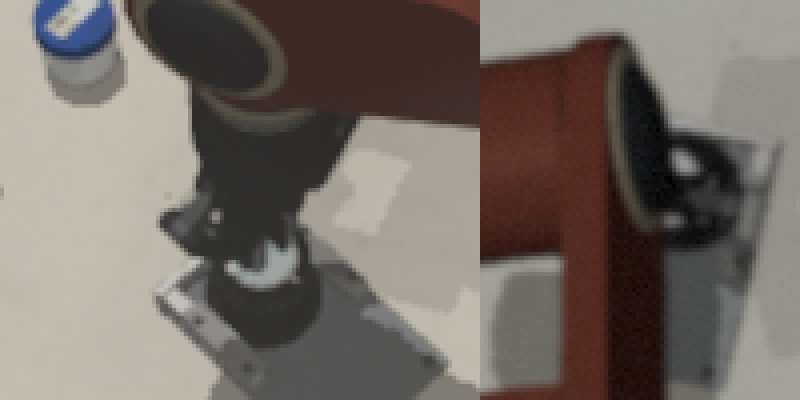

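The fingers shut without the cell between them, and in the picture the tips appear above the cell's top. I'm measuring that with depth.

Run:
```python
from h import *
im,d,P=grab("scene");np.savez("s3.npz",im=im,P=P)
for v in range(236,272,3):
    print(v,[tuple((P[v,u]*1000).round().astype(int).tolist()) if d[v,u]>0 else None for u in range(222,252,4)])
im2,d2,P2=grab("top")
for Q in(P,P2):
    q=Q.reshape(-1,3);m=(np.hypot(q[:,0]-.54,q[:,1]-.153)<.06)&(q[:,2]>.05)&(q[:,2]<.12)
    for z in np.arange(.05,.12,.01):
        k=q[m&(q[:,2]>=z)&(q[:,2]<z+.01)]
        if len(k):print(round(z,2),len(k),k.mean(0).round(3),k.min(0).round(3),k.max(0).round(3))
print(state()["joint_pos"])
```

```text
236 [(543, 186, 175), (531, 188, 188), (523, 186, 193), (514, 184, 198), (507, 180, 199), (502, 173, 194), (515, 140, 136), (516, 122, 109)]
239 [(541, 189, 169), (531, 189, 178), (529, 179, 166), (523, 173, 163), (517, 167, 160), (519, 150, 134), (518, 135, 113), (547, 73, -1)]
242 [(539, 193, 164), (532, 189, 165), (528, 180, 155), (525, 171, 145), (519, 165, 143), (520, 148, 118), (550, 87, 1), (542, 81, 0)]
245 [(538, 195, 156), (544, 175, 121), (538, 168, 116), (526, 170, 131), (521, 163, 125), (520, 148, 103), (545, 95, 3), (537, 88, 0)]
248 [(538, 197, 146), (536, 185, 131), (533, 175, 118), (527, 168, 114), (524, 158, 102), (525, 141, 75), (536, 109, 18), (533, 95, 0)]
251 [(534, 202, 146), (531, 192, 132), (529, 181, 118), (531, 164, 91), (525, 157, 86), (527, 138, 55), (520, 133, 55), (522, 112, 20)]
254 [(533, 203, 135), (531, 193, 120), (546, 160, 56), (532, 164, 76), (526, 156, 70), (524, 143, 52), (515, 140, 55), (519, 118, 18)]
257 [(573, 156, 9), (550, 170, 53), (543, 165, 53), (535, 160, 52), (527, 155, 53), (518, 152, 58), (511, 146, 56), (515, 124, 17)]
260 [(568, 
[... 500 characters left out ...]
17), (501, 145, 5)]
0.05 258 [0.528 0.16  0.054] [0.507 0.126 0.05 ] [0.557 0.181 0.06 ]
0.06 8 [0.527 0.156 0.067] [0.523 0.148 0.064] [0.531 0.162 0.069]
0.07 20 [0.528 0.156 0.074] [0.523 0.14  0.07 ] [0.54  0.166 0.079]
0.08 21 [0.528 0.159 0.084] [0.524 0.14  0.08 ] [0.535 0.167 0.088]
0.09 18 [0.526 0.156 0.094] [0.523 0.148 0.09 ] [0.533 0.167 0.099]
0.1 28 [0.524 0.155 0.106] [0.515 0.122 0.1  ] [0.532 0.183 0.11 ]
0.11 72 [0.53  0.163 0.116] [0.513 0.118 0.11 ] [0.55 0.19 0.12]
0.05 87 [0.54  0.142 0.054] [0.51  0.128 0.051] [0.564 0.152 0.058]
0.11 2 [0.542 0.125 0.117] [0.541 0.125 0.114] [0.543 0.126 0.12 ]
[ 0.13989329  0.04673015  1.91934297  0.00721075  1.14534621 -1.20370668]
```

Run:
```python
from h import *
P=np.load("s3.npz")["P"];im=np.load("s3.npz")["im"]
for u in(230,236,242):
    print(u,[(v,*(P[v,u]*1000).round().astype(int).tolist(),int(im[v,u].sum()//3)) for v in range(206,264,2)])
```

```text
230 [(206, 501, 210, 345, 42), (208, 500, 212, 342, 41), (210, 501, 211, 334, 41), (212, 502, 209, 324, 49), (214, 506, 204, 309, 62), (216, 521, 185, 266, 46), (218, 520, 186, 261, 77), (220, 521, 185, 253, 67), (222, 524, 181, 238, 61), (224, 523, 183, 234, 45), (226, 521, 187, 233, 45), (228, 522, 186, 224, 45), (230, 522, 186, 216, 45), (232, 523, 185, 207, 46), (234, 523, 185, 200, 47), (236, 523, 186, 193, 46), (238, 528, 179, 171, 47), (240, 528, 180, 164, 46), (242, 528, 180, 155, 47), (244, 540, 165, 115, 47), (246, -9223372036854775808, -9223372036854775808, -9223372036854775808, 48), (248, 533, 175, 118, 48), (250, 528, 182, 125, 47), (252, 529, 181, 113, 49), (254, 546, 160, 56, 161), (256, 543, 164, 57, 175), (258, 540, 169, 57, 152), (260, 538, 172, 55, 123), (262, 535, 176, 55, 49)]
236 [(206, 492, 205, 346, 43), (208, 491, 205, 341, 48), (210, 492, 205, 333, 66), (212, 494, 203, 324, 76), (214, 494, 202, 316, 53), (216, 495, 201, 308, 48), (218, 511, 179, 260, 65), (220, 510, 181, 256, 74), (222, 514, 176, 240, 63), (224, 514, 177, 233, 44), (226, 511, 181, 234, 44), 
[... 630 characters left out ...]
72036854775808, 48), (216, 483, 199, 315, 45), (218, 502, 172, 258, 75), (220, 502, 172, 252, 66), (222, 505, 168, 237, 54), (224, 503, 171, 234, 43), (226, 502, 172, 230, 43), (228, 502, 173, 223, 43), (230, 502, 173, 217, 44), (232, 502, 173, 209, 44), (234, 502, 173, 201, 45), (236, 502, 173, 194, 45), (238, 518, 150, 139, 46), (240, 519, 150, 130, 46), (242, 520, 148, 118, 46), (244, 521, 147, 106, 86), (246, 526, 140, 83, 52), (248, 525, 141, 75, 86), (250, 529, 136, 55, 145), (252, 526, 140, 54, 152), (254, 524, 143, 52, 161), (256, 521, 148, 54, 151), (258, 517, 154, 57, 128), (260, 514, 158, 57, 71), (262, 513, 161, 53, 49)]<stdin>:4: RuntimeWarning: invalid value encountered in cast
```

Run:
```python
from h import *
c=camera_params("scene");K=np.array(c["mtx"]);T=np.linalg.inv(np.array(c["extrinsics"]))
def proj(p):
    q=T[:3,:3]@p+T[:3,3];q=K@q;return q[:2]/q[2]
y=np.array([np.cos(np.radians(76.8)),np.sin(np.radians(76.8)),0])
for z in(.034,.05,.07,.09):
    for o in(.0425,.057,-.0425,-.057):
        p=proj(np.array([.5407,.1549,z])+o*y);print(z,o,((p-[160,190])*4).round())
for z in(.02,.04,.06):print("shut",z,proj(np.array([.5396,.153,z])).round(1))
print(state()["tool_pos"])
```

```text
0.034 0.0425 [239. 318.]
0.034 0.057 [220. 334.]
0.034 -0.0425 [346. 228.]
0.034 -0.057 [364. 213.]
0.05 0.0425 [238. 305.]
0.05 0.057 [218. 322.]
0.05 -0.0425 [346. 214.]
0.05 -0.057 [364. 199.]
0.07 0.0425 [236. 289.]
0.07 0.057 [216. 305.]
0.07 -0.0425 [346. 197.]
0.07 -0.057 [364. 182.]
0.09 0.0425 [234. 271.]
0.09 0.057 [214. 288.]
0.09 -0.0425 [346. 179.]
0.09 -0.057 [364. 163.]
shut 0.02 [234.4 260.5]
shut 0.04 [234.1 256.4]
shut 0.06 [233.9 252.2]
[0.5394705  0.15300571 0.02291532]
```

Picture and depth agree that the tips are at z ≈ 0.06 while the state reads 0.023. The tool is about 36 mm higher than reported, in this shot and in the previous one. I'll go by the images: reopen, then descend in watched stages.

Call:
step_arm --pt "0 0 0 0" --pt "0 0 0 0" --pt "0 0 0 0" --pt "0 0 0 0" --pt "0 0 0 0" --pt "2 0 15 0" --claw 100

```text
time: 4.25
tool_pos: [0.5402, 0.1539, 0.0096]
tool_rot: [0.016, 0.115, 0.993, 0.008]
contact_force: [0.4, 1.1, 1.5]
gripper_width: 0.995
```

Run:
```python
from h import *
rel(.537,.153,-.014)
im,d,P=grab("scene");save("pics/g3.png",im[190:310,160:320],4)
```

```text
t 4.25 pos [0.5402 0.1539 0.0096] yawY 76.83 z [ 0.034  0.011 -0.999] d [ 3.6 -2.1 23.5] F [0.4 1.1 1.5] T [-0.01  0.03  0.  ] w 0.995 j [ 0.14  0.06  1.93  0.01  1.12 -1.2 ]
```

View pics/g3.png

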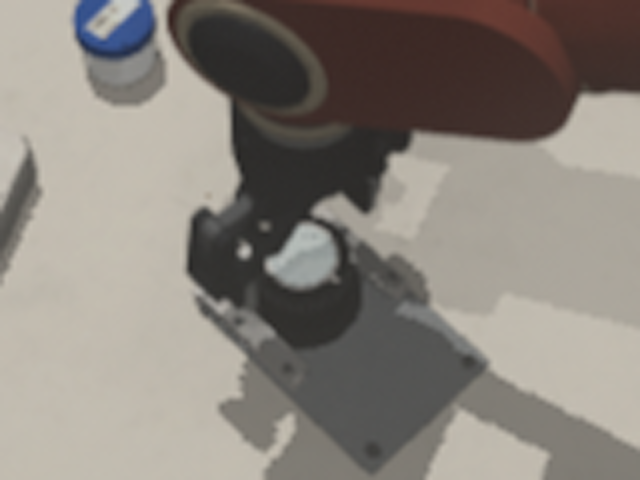

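The picture shows the left finger tip at about crop (215,305), still near the height of the cell top. Continuing down while watching depth.

Call:
step_arm --pt "3 -2 12 0" --pt "0 0 0 0"

```text
time: 4.5
tool_pos: [0.5309, 0.152, -0.0105]
tool_rot: [0.01, 0.115, 0.993, 0.006]
contact_force: [0.0, 0.2, 0.5]
gripper_width: 1.0
```

Run:
```python
from h import *
rel(.537,.153,-.014)
im,d,P=grab("scene")
g=im.astype(int).sum(2)//3
# dark points by the left finger: offset along jaw axis
y=np.array([np.cos(np.radians(76.8)),np.sin(np.radians(76.8))]);x=np.array([y[1],-y[0]])
q=P.reshape(-1,3);o=(q[:,:2]-[.538,.153])@y;a=(q[:,:2]-[.538,.153])@x
for nm,m in(("L",(o>.038)&(o<.06)),("R",(o<-.038)&(o>-.06))):
    k=m&(abs(a)<.02)&(q[:,2]>.022)&(q[:,2]<.13)&(g.ravel()<75)
    print(nm,k.sum(),np.sort(q[k,2])[:12].round(3)); 
    i=np.where(k)[0][np.argsort(q[k,2])[:6]];print([(int(j%512),int(j//512),q[j].round(3).tolist(),o[j].round(3)) for j in i])
save("pics/g4.png",im[190:310,160:320],4)
```

```text
t 4.5 pos [ 0.5309  0.152  -0.0105] yawY 76.83 z [ 0.022  0.01  -1.   ] d [-5.7  2.3  3.6] F [0.  0.2 0.5] T [-0.03  0.07  0.  ] w 1.0 j [ 0.14  0.08  1.95  0.01  1.09 -1.2 ]
L 33 [0.055 0.056 0.057 0.059 0.06  0.061 0.063 0.064 0.064 0.066 0.068 0.071]
[(224, 272, [0.532, 0.204, 0.055], np.float64(0.048)), (225, 271, [0.531, 0.201, 0.056], np.float64(0.046)), (223, 272, [0.533, 0.206, 0.057], np.float64(0.051)), (225, 270, [0.532, 0.2, 0.059], np.float64(0.045)), (224, 271, [0.532, 0.204, 0.06], np.float64(0.048)), (222, 271, [0.535, 0.207, 0.061], np.float64(0.052))]
R 26 [0.044 0.046 0.047 0.048 0.049 0.05  0.052 0.052 0.052 0.054 0.056 0.058]
[(254, 247, [0.513, 0.109, 0.044], np.float64(-0.048)), (253, 246, [0.516, 0.109, 0.046], np.float64(-0.048)), (251, 245, [0.521, 0.11, 0.047], np.float64(-0.046)), (255, 248, [0.509, 0.112, 0.048], np.float64(-0.047)), (251, 244, [0.522, 0.108, 0.049], np.float64(-0.047)), (252, 244, [0.52, 0.107, 0.05], np.float64(-0.049))]
```

Call:
step_arm --pt "-5 2 8 0" --pt "0 0 0 0"

```text
time: 4.75
tool_pos: [0.5381, 0.1532, -0.0178]
tool_rot: [0.012, 0.115, 0.993, 0.006]
contact_force: [-0.9, 0.1, 0.0]
gripper_width: 0.999
```

```bash
cat >> h.py <<'E'
def tips(c=(.538,.153),ya=76.8):
    im,d,P=grab("scene");g=im.astype(int).sum(2)//3
    y=np.array([np.cos(np.radians(ya)),np.sin(np.radians(ya))]);x=np.array([y[1],-y[0]])
    q=P.reshape(-1,3);o=(q[:,:2]-c)@y;a=(q[:,:2]-c)@x
    for nm,m in(("L",(o>.034)&(o<.06)),("R",(o<-.034)&(o>-.06))):
        k=m&(abs(a)<.025)&(q[:,2]>.022)&(q[:,2]<.13)&(g.ravel()<75)
        i=np.where(k)[0][np.argsort(q[k,2])[:8]]
        print(nm,[(int(j%512),int(j//512),(1e3*np.r_[q[j],o[j],a[j]]).round().astype(int).tolist()) for j in i])
    return im
E
python3 - <<'E'
from h import *
rel(.537,.153,-.014)
save("pics/g5.png",tips()[190:310,160:320],4)
E
```

```text
t 4.75 pos [ 0.5381  0.1532 -0.0178] yawY 76.83 z [ 0.024  0.01  -1.   ] d [ 0.9 -0.3 -3.9] F [-0.9  0.1  0. ] T [-0.06  0.04 -0.04] w 0.999 j [ 0.14  0.11  1.93  0.01  1.07 -1.2 ]
L [(222, 272, [539, 203, 46, 49, -11]), (220, 273, [541, 208, 47, 54, -10]), (218, 271, [547, 206, 47, 54, -3]), (221, 273, [539, 207, 47, 52, -11]), (219, 272, [543, 208, 49, 55, -7]), (222, 271, [539, 202, 49, 48, -10]), (220, 272, [541, 207, 51, 53, -9]), (221, 272, [539, 206, 52, 52, -11])]
R [(251, 248, [521, 110, 33, -46, -7]), (249, 246, [527, 108, 34, -46, 0]), (248, 245, [530, 108, 36, -45, 3]), (250, 247, [523, 110, 36, -45, -5]), (252, 248, [518, 111, 37, -46, -10]), (251, 247, [520, 110, 39, -46, -7]), (249, 245, [527, 109, 41, -45, -1]), (248, 244, [530, 109, 43, -44, 2])]
```

View pics/g5.png

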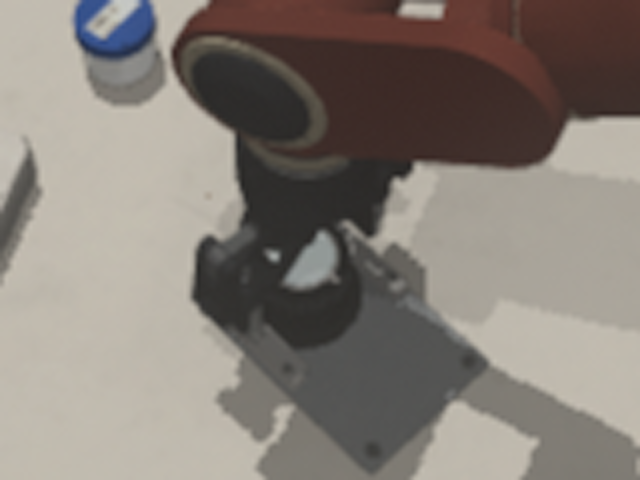

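The cell sits between the two fingers, centred along the dock. Before closing I'm checking the tip height with an independent ray test.

Run:
```python
from h import *
c=camera_params("scene");K=np.array(c["mtx"]);T=np.linalg.inv(np.array(c["extrinsics"]))
def proj(p):
    q=K@(T[:3,:3]@p+T[:3,3]);return q[:2]/q[2]
y=np.array([np.cos(np.radians(76.8)),np.sin(np.radians(76.8)),0]);x=np.array([y[1],-y[0],0])
for z in(.025,.035,.045,.055):
    for o in(.057,.0425,-.0425,-.057): print(z,o,proj(np.array([.538,.153,z])+o*y-.011*x).round(1),end=" ")
    print()
```

```text
0.025 0.057 [219.9 278.5] 0.025 0.0425 [224.6 274.5] 0.025 -0.0425 [251.1 251.7] 0.025 -0.057 [255.5 248. ] 
0.035 0.057 [219.6 276.5] 0.035 0.0425 [224.4 272.5] 0.035 -0.0425 [251.2 249.6] 0.035 -0.057 [255.5 245.9] 
0.045 0.057 [219.4 274.6] 0.045 0.0425 [224.2 270.5] 0.045 -0.0425 [251.2 247.5] 0.045 -0.057 [255.6 243.7] 
0.055 0.057 [219.2 272.5] 0.055 0.0425 [224.  268.4] 0.055 -0.0425 [251.2 245.4] 0.055 -0.057 [255.7 241.6]
```

Call:
step_arm --pt "1 0 10 0" --pt "0 0 0 0"

```text
time: 5.0
tool_pos: [0.5385, 0.1537, -0.0273]
tool_rot: [0.013, 0.115, 0.993, 0.007]
contact_force: [-0.9, -0.6, 1.0]
gripper_width: 1.0
```

Run:
```python
from h import *
rel(.537,.153,-.014)
tips()
```

```text
t 5.0 pos [ 0.5385  0.1537 -0.0273] yawY 76.83 z [ 0.027  0.011 -1.   ] d [  1.   -0.8 -13.4] F [-0.9 -0.6  1. ] T [ 0.03  0.04 -0.02] w 1.0 j [ 0.14  0.12  1.94  0.01  1.05 -1.2 ]
L [(222, 274, [539, 203, 36, 49, -10]), (221, 275, [539, 207, 36, 53, -11]), (225, 273, [534, 198, 38, 43, -14]), (220, 275, [541, 209, 38, 55, -10]), (221, 274, [540, 206, 39, 52, -10]), (219, 274, [544, 208, 39, 55, -7]), (218, 273, [547, 207, 39, 55, -3]), (222, 273, [539, 203, 41, 49, -10])]
R [(248, 248, [530, 109, 23, -45, 2]), (251, 251, [519, 112, 23, -44, -9]), (250, 250, [522, 112, 25, -44, -6]), (249, 249, [525, 112, 27, -43, -3]), (250, 249, [523, 111, 28, -44, -5]), (252, 251, [516, 113, 29, -44, -13]), (251, 250, [519, 113, 30, -44, -9]), (248, 247, [529, 110, 30, -44, 1])]
```

Call:
step_arm --pt "0 0 0 0" --pt "0 0 0 0" --pt "0 0 0 0" --pt "0 0 0 0" --claw 0

```text
time: 5.45
tool_pos: [0.5411, 0.1529, -0.0239]
tool_rot: [0.015, 0.114, 0.993, 0.006]
contact_force: [0.5, -0.5, -0.9]
gripper_width: 0.631
```

Run:
```python
from h import *
rel(.537,.153,-.014)
im,d,P=grab("scene");save("pics/g6.png",im[190:310,160:320],4)
```

```text
t 5.45 pos [ 0.5411  0.1529 -0.0239] yawY 76.88 z [ 0.031  0.008 -0.999] d [  3.7  -0.7 -10. ] F [ 0.5 -0.5 -0.9] T [ 0.01  0.1  -0.  ] w 0.631 j [ 0.14  0.12  1.93  0.    1.06 -1.2 ]
```

Gripped: the opening stopped at 0.631. Sliding out along +tool x, the dock's mouth direction.

Call:
step_arm --pt "15 0 -0.5 0" --pt "15 0 -0.5 0"

```text
time: 5.7
tool_pos: [0.5124, 0.1597, -0.0237]
tool_rot: [0.015, 0.115, 0.993, 0.006]
contact_force: [-0.3, 0.7, -1.2]
gripper_width: 0.635
```

Run:
```python
from h import *
rel(.537,.153,-.024)
```

```text
t 5.7 pos [ 0.5124  0.1597 -0.0237] yawY 76.79 z [ 0.032  0.009 -0.999] d [-25.4  -0.9   1. ] F [-0.3  0.7 -1.2] T [-0.    0.09 -0.03] w 0.635 j [ 0.16  0.06  2.    0.    1.05 -1.18]
```

Call:
step_arm --pt "15 0 -0.5 0" --pt "15 0 -0.5 0" --pt "10 0 -0.5 0" --pt "0 0 0 0"

```text
time: 6.1
tool_pos: [0.4684, 0.1699, -0.0244]
tool_rot: [0.015, 0.114, 0.993, 0.006]
contact_force: [-0.6, -0.6, -0.1]
gripper_width: 0.636
```

Run:
```python
from h import *
rel(.537,.153,-.024)
im,d,P=grab("scene");im2,d2,P2=grab("top")
a=cv2.resize(im[190:310,160:290],(433,400),interpolation=3);b=cv2.resize(im2[190:310,110:210],(333,400),interpolation=3)
save("pics/g7.png",np.hstack([a,b]),1)
```

```text
t 6.1 pos [ 0.4684  0.1699 -0.0244] yawY 76.87 z [ 0.031  0.009 -0.999] d [-70.6  -0.9   1.5] F [-0.6 -0.6 -0.1] T [-0.06  0.02  0.06] w 0.636 j [ 0.2  -0.03  2.09  0.    1.05 -1.15]
```

View pics/g7.png

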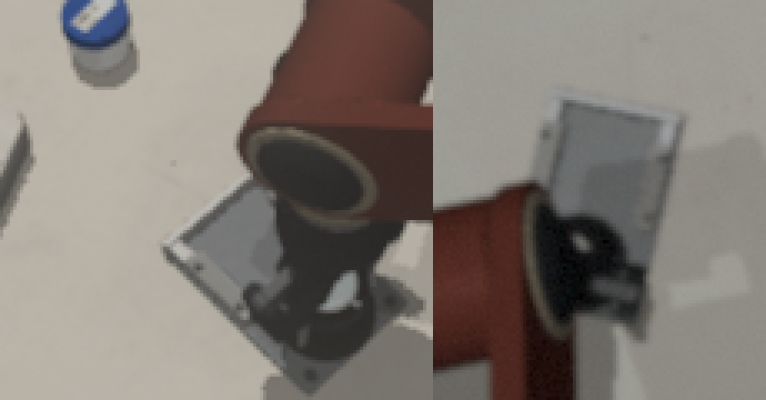

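The cell is out of the dock: the dock is empty, and the cell is near the mouth end in the fingers. Lifting now.

Call:
step_arm --pt "0 0 -20 0" --pt "0 0 -25 0" --pt "0 0 -25 0" --pt "0 0 0 0"

```text
time: 6.6
tool_pos: [0.4667, 0.1683, 0.0456]
tool_rot: [0.012, 0.115, 0.993, 0.006]
contact_force: [1.1, 0.9, -1.6]
gripper_width: 0.634
```

```bash
cat >> h.py <<'E'
def cell(show=True):
    out=[]
    for n in("scene","top"):
        im,d,P=grab(n);np.savez(n+"c.npz",im=im,P=P);s=state();c=s["tool_pos"][:2]
        q=P.reshape(-1,3);g=im.reshape(-1,3).astype(int)
        m=(np.hypot(*(q[:,:2]-c).T)<.05)&(q[:,2]<.2)
        br=m&(g.min(1)>105)
        dk=m&(g.max(1)<75)
        print(n,"bright",br.sum(),np.percentile(q[br],[5,50,95],axis=0).round(3).tolist() if br.sum() else "")
E
python3 - <<'E'
from h import *
rel(.504,-.1385,.05)
cell()
E
```

```text
t 6.6 pos [0.4667 0.1683 0.0456] yawY 76.75 z [ 0.026  0.009 -1.   ] d [-106.8 -290.    -6.1] F [ 1.1  0.9 -1.6] T [0.02 0.02 0.02] w 0.634 j [ 0.19 -0.14  2.06  0.    1.2  -1.15]
scene bright 474 [[0.42, 0.141, -0.002], [0.454, 0.182, 0.005], [0.506, 0.211, 0.127]]
top bright 41 [[0.444, 0.119, -0.002], [0.476, 0.153, 0.004], [0.512, 0.169, 0.123]]
```

Call:
step_arm --pt "-15 -41 -1 0" --pt "-15 -41 -1 0" --pt "-15 -41 0 0" --pt "-15 -41 0 0" --pt "-15 -41 0 0" --pt "-15 -41 0 0" --pt "0 0 0 0"

```text
time: 7.4
tool_pos: [0.4889, -0.0998, 0.0281]
tool_rot: [0.0, 0.113, 0.994, 0.005]
contact_force: [1.2, -0.2, 1.3]
gripper_width: 0.633
```

Run:
```python
from h import *
rel(.504,-.1385,.05)
```

```text
t 7.4 pos [ 0.4889 -0.0998  0.0281] yawY 77.01 z [ 0.002  0.011 -1.   ] d [-23.4 -34.1 -22.3] F [ 1.2 -0.2  1.3] T [-0.34 -0.13 -0.08] w 0.633 j [-0.36 -0.09  2.04  0.01  1.19 -1.71]
```

Call:
step_arm --pt "0 0 -25 0" --pt "0 0 0 0"

```text
time: 7.6
tool_pos: [0.4863, -0.1005, 0.0489]
tool_rot: [-0.003, 0.115, 0.993, 0.007]
contact_force: [0.1, -1.3, -0.3]
gripper_width: 0.635
```

Run:
```python
from h import *
rel(.504,-.1385,.05)
for n in("scene","top"):
    im,d,P=grab(n);np.savez(n+"c.npz",im=im,P=P)
    q=P.reshape(-1,3);g=im.reshape(-1,3).astype(int);m=(q[:,2]>.09)&(q[:,2]<.16)&(g.min(1)>95)&(np.hypot(q[:,0]-.49,q[:,1]+.1)<.06)
    print(n,m.sum(),q[m].mean(0).round(3),q[m].min(0).round(3),q[m].max(0).round(3))
    m=(q[:,2]>.03)&(q[:,2]<.16)&(np.hypot(q[:,0]-.49,q[:,1]+.1)<.05);print(np.histogram(q[m,2],bins=np.arange(.03,.17,.01))[0])
T=np.load("scenec.npz")["im"];save("pics/m1.png",T[130:250,230:390],4)
```

```text
t 7.6 pos [ 0.4863 -0.1005  0.0489] yawY 76.77 z [-0.005  0.014 -1.   ] d [-25.9 -32.9  -1.7] F [ 0.1 -1.3 -0.3] T [-0.02 -0.06  0.01] w 0.635 j [-0.36 -0.11  2.03  0.01  1.24 -1.7 ]
scene 89 [ 0.473 -0.108  0.132] [ 0.456 -0.15   0.111] [ 0.508 -0.047  0.159]
[  0   0   0   0   3 137  44  54  55 176  59  31  46   0]<stdin>:6: RuntimeWarning: Mean of empty slice.
  ret = um.true_divide(
Traceback (most recent call last):
ValueError: zero-size array to reduction operation minimum which has no identity
```

```bash
cat >> h.py <<'E'
def circ(xy):
    A=np.c_[2*xy,np.ones(len(xy))];s=np.linalg.lstsq(A,(xy**2).sum(1),rcond=None)[0];return s[:2],np.sqrt(s[2]+s[:2]@s[:2])
def fitc(zt,c0,f="scenec.npz"):
    """cell pose from scene cloud: fit barrel (r 28) and flange (r 35) surfaces"""
    from scipy.optimize import least_squares
    P=np.load(f)["P"].reshape(-1,3)
    m=(np.hypot(P[:,0]-c0[0],P[:,1]-c0[1])<.045)&(P[:,2]>zt-.055)&(P[:,2]<zt+.006)
    q=P[m]
    def res(p):
        r=np.hypot(q[:,0]-p[0],q[:,1]-p[1]);h=q[:,2]-p[2]
        def box(R,z0,z1):
            dr=r-R;dz=np.maximum(z0-h,h-z1);return np.where((dr<0)&(dz<0),np.maximum(dr,dz),np.hypot(np.maximum(dr,0),np.maximum(dz,0)))
        return np.minimum(box(.028,0,.048),box(.035,0,.006))
    s=least_squares(res,[*c0,zt-.048],loss="soft_l1",f_scale=.0015)
    e=abs(res(s.x));print("cell fit",s.x.round(4),"n",len(q),"med",np.median(e).round(4));return s.x
E
python3 - <<'E'
from h import *
for c0 in((.486,-.10),(.480,-.107)):
  for z in(.125,.13):fitc(z,c0)
im=np.load("scenec.npz")["im"];save("pics/m1.png",im[130:250,230:390],4)
E
```

```text
cell fit [ 0.4851 -0.1007  0.0807] n 494 med 0.0012
cell fit [ 0.485  -0.1008  0.0809] n 519 med 0.0012
cell fit [ 0.4847 -0.1014  0.0806] n 474 med 0.001
cell fit [ 0.4845 -0.1016  0.0809] n 499 med 0.0011
```

View pics/m1.png

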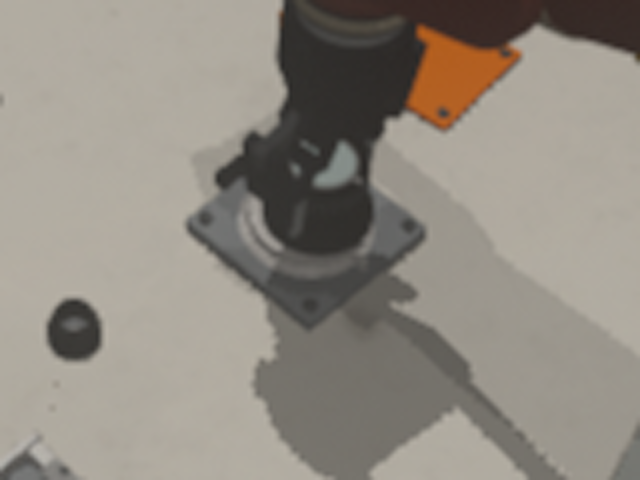

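The cell is held upright next to the mount (cell at crop (320,215)), and the 3D fit to it is tight. The same fit for the spigot and housing in the same camera gives a consistent target.

Run:
```python
from h import *
from scipy.optimize import least_squares
for f in("scene1","top1"):
    P=np.load(f+".npz")["P"].reshape(-1,3);c0=np.array([.504,-.1385])
    q=P[(np.hypot(*(P[:,:2]-c0).T)<.046)&(P[:,2]>.016)&(P[:,2]<.07)]
    def res(p):
        r=np.hypot(q[:,0]-p[0],q[:,1]-p[1]);h=q[:,2]-p[2]
        def box(R,z0,z1):
            dr=r-R;dz=np.maximum(z0-h,h-z1);return np.where((dr<0)&(dz<0),np.maximum(dr,dz),np.hypot(np.maximum(dr,0),np.maximum(dz,0)))
        return np.minimum(box(.04,-.012,0),box(.0185,0,.035))
    s=least_squares(res,[*c0,.024],loss="soft_l1",f_scale=.0015);print(f,s.x.round(4),len(q),np.median(abs(res(s.x))).round(4))
fitc(.054,(.537,.153),"scene1.npz");fitc(.054,(.537,.153),"top1.npz")
rel(.504+.0015,-.1385+.0005,.055)
```

```text
scene1 [ 0.5045 -0.1405  0.024 ] 640 0.0012
top1 [ 0.5064 -0.1387  0.0231] 975 0.001
cell fit [0.5357 0.153  0.0071] n 1075 med 0.0015
cell fit [0.537  0.1536 0.0066] n 1137 med 0.0018
t 7.7 pos [ 0.4832 -0.0987  0.0453] yawY 76.85 z [-0.012  0.016 -1.   ] d [-30.5 -33.1 -10.6] F [ 0.5  0.5 -2.1] T [0.   0.02 0.01] w 0.631 j [-0.36 -0.11  2.03  0.01  1.24 -1.71]
```

Call:
step_arm --pt "-28 -33 0 0" --pt "0 0 0 5" --pt "0 0 0 0"

```text
time: 8.0
tool_pos: [0.4994, -0.1337, 0.0375]
tool_rot: [-0.012, 0.157, 0.988, 0.009]
contact_force: [-0.6, 0.9, -0.9]
gripper_width: 0.629
```

```bash
cat >> h.py <<'E'
def look(zt):
    im,d,P=grab("scene");np.savez("scenec.npz",im=im,P=P);p=state()["tool_pos"]
    x=fitc(zt,(p[0],p[1]));print("seen cell-TCP",(x-p).round(4));rel(p[0]+.5045-x[0],p[1]-.1405-x[1],p[2]);return x
E
python3 - <<'E'
from h import *
look(.125)
E
```

```text
cell fit [ 0.4988 -0.1341  0.0702] n 551 med 0.0015
seen cell-TCP [-0.0006 -0.0003  0.0326]
t 8.05 pos [ 0.4994 -0.1337  0.0376] yawY 72.05 z [-0.021  0.021 -1.   ] d [-7.4 -4.4 -0.3] F [-0.3  0.1 -1. ] T [-0.06 -0.03  0.02] w 0.633 j [-0.41 -0.03  1.97  0.01  1.23 -1.67]
```

Call:
step_arm --pt "-7 -4 -2 0" --pt "0 0 -2 5"

```text
time: 8.25
tool_pos: [0.504, -0.1384, 0.0395]
tool_rot: [-0.014, 0.197, 0.98, 0.008]
contact_force: [-0.1, -0.3, -1.3]
gripper_width: 0.63
```

Run:
```python
from h import *
look(.117)
im=np.load("scenec.npz")["im"];save("pics/m2.png",im[140:220,260:360],6)
```

```text
cell fit [ 0.5033 -0.1396  0.0713] n 550 med 0.0014
seen cell-TCP [-0.0006 -0.0015  0.0316]
t 8.3 pos [ 0.5039 -0.1381  0.0397] yawY 67.01 z [-0.024  0.022 -0.999] d [-1.5 -0.4 -0. ] F [-0.1  0.2 -0.5] T [-0.02  0.01  0.  ] w 0.631 j [-0.42 -0.02  1.96  0.01  1.24 -1.59]
```

View pics/m2.png

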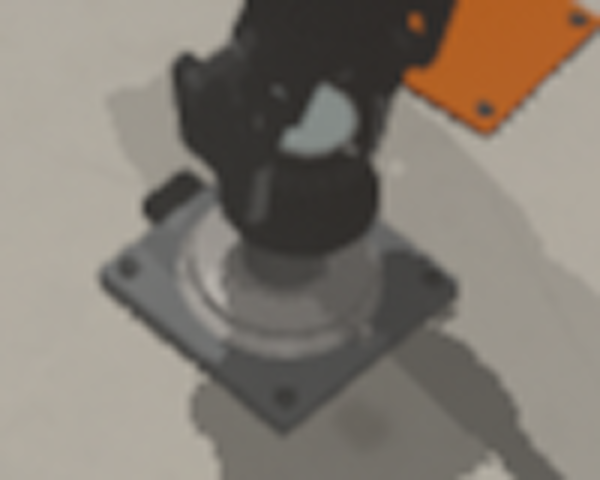

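The cell is centred over the spigot, with the spigot visible below it at (290,265) and the ridge at (350,150). Checking the ridge and pin angles in the scene camera.

Run:
```python
from h import *
def ray(n,u,v,z):
    c=camera_params(n);K=np.array(c["mtx"]);T=np.array(c["extrinsics"])
    r=T[:3,:3]@np.linalg.inv(K)@[u,v,1];o=T[:3,3];return (o+r*(z-o[2])/r[2])[:2]
def ang(p,c):v=p-np.array(c);return np.degrees(np.arctan2(v[1],v[0])).round(1),np.hypot(*v).round(4)
print("ridge now",ang(ray("scene",350/6+260,150/6+140,.0713+.049),(.5033,-.1396)))
print("ridge dock",ang(ray("scene",253/8+212,195/8+235,.0071+.049),(.5357,.153)))
for dz in(.034,.036,.039):print("pin",ang(ray("scene",650/8+282,212/8+158,dz),(.5045,-.1405)))
```

```text
ridge now (np.float64(166.1), np.float64(0.0235))
ridge dock (np.float64(176.2), np.float64(0.0236))
pin (np.float64(-152.3), np.float64(0.146))
pin (np.float64(-152.9), np.float64(0.1456))
pin (np.float64(-153.9), np.float64(0.1449))
```

Call:
step_arm --pt "-1.5 0 6 0" --pt "0 0 0 0"

```text
time: 8.5
tool_pos: [0.5054, -0.1381, 0.033]
tool_rot: [-0.014, 0.197, 0.98, 0.008]
contact_force: [-0.0, -0.1, -2.4]
gripper_width: 0.631
```

Run:
```python
from h import *
look(.112)
def ray(n,u,v,z):
    c=camera_params(n);K=np.array(c["mtx"]);T=np.array(c["extrinsics"])
    r=T[:3,:3]@np.linalg.inv(K)@[u,v,1];o=T[:3,3];return (o+r*(z-o[2])/r[2])[:2]
for z in(.034,.037):
    v=ray("scene",250/8+282,212/8+158,z)-[.5045,-.1405];print("pin",np.degrees(np.arctan2(v[1],v[0])),np.hypot(*v))
```

```text
cell fit [ 0.5046 -0.139   0.0651] n 559 med 0.0014
seen cell-TCP [-0.0011 -0.0008  0.0316]
t 8.55 pos [ 0.5057 -0.1382  0.0335] yawY 67.29 z [-0.023  0.022 -1.   ] d [-0.5 -1.4 -0. ] F [ 0.3 -0.1 -1.2] T [-0.01 -0.01  0.05] w 0.63 j [-0.42 -0.01  1.96  0.01  1.22 -1.59]
pin 170.25681799998688 0.01929002275041856
pin 164.54371644808288 0.0205486179209882
```

Pin at about 165–168° and keyway at about 166°, so they are nearly aligned. Descending onto the spigot.

Call:
step_arm --pt "0 -1 6 0" --pt "0 0 5 0"

```text
time: 8.75
tool_pos: [0.5057, -0.1391, 0.0226]
tool_rot: [-0.012, 0.196, 0.981, 0.008]
contact_force: [-0.3, -0.0, -2.0]
gripper_width: 0.638
```

Run:
```python
from h import *
look(.102)
```

```text
cell fit [ 0.5048 -0.1401  0.0543] n 539 med 0.0013
seen cell-TCP [-0.0005 -0.0012  0.0326]
t 8.8 pos [ 0.5053 -0.1389  0.0218] yawY 67.39 z [-0.022  0.021 -1.   ] d [ 0.2 -0.5 -0. ] F [ 0.8 -0.9 -1.5] T [-0.1  -0.29 -0.03] w 0.635 j [-0.42  0.01  1.96  0.01  1.2  -1.6 ]
```

Call:
step_arm --pt "0 0 5 0" --pt "0 0 5 0"

```text
time: 9.0
tool_pos: [0.5056, -0.1389, 0.0114]
tool_rot: [-0.012, 0.196, 0.981, 0.008]
contact_force: [0.1, 1.0, 0.0]
gripper_width: 0.629
```

Run:
```python
from h import *
look(.092)
```

```text
cell fit [ 0.5047 -0.1397  0.0437] n 535 med 0.0015
seen cell-TCP [-0.0006 -0.0009  0.0329]
t 9.05 pos [ 0.5053 -0.1388  0.0107] yawY 67.41 z [-0.021  0.021 -1.   ] d [-0.1 -0.9 -0. ] F [ 1.4 -0.6 -2.2] T [-0.12 -0.43  0.02] w 0.629 j [-0.42  0.02  1.97  0.01  1.18 -1.6 ]
```

Call:
step_arm --pt "0 0 5 0" --pt "0 0 4 0"

```text
time: 9.25
tool_pos: [0.5055, -0.1388, 0.0014]
tool_rot: [-0.012, 0.196, 0.981, 0.008]
contact_force: [0.5, -0.3, -0.7]
gripper_width: 0.632
```

Run:
```python
from h import *
look(.085)
```

```text
cell fit [ 0.5045 -0.1395  0.0336] n 534 med 0.0013
seen cell-TCP [-0.0008 -0.0008  0.0327]
t 9.3 pos [ 0.5054 -0.1387  0.0009] yawY 67.41 z [-0.021  0.021 -1.   ] d [-0.4 -0.9 -0. ] F [ 1.2 -1.1 -1.5] T [-0.12 -0.39  0.04] w 0.638 j [-0.42  0.04  1.97  0.01  1.16 -1.6 ]
```

The underside is at 0.0336, below the pin's top at 0.039, with no upward force, so the keyway is already over the pin. Pressing home.

Call:
step_arm --pt "0 0 4 0" --pt "0 0 4 0"

```text
time: 9.5
tool_pos: [0.5058, -0.1389, -0.0055]
tool_rot: [-0.012, 0.196, 0.981, 0.008]
contact_force: [-13.7, 4.4, 32.0]
gripper_width: 0.629
```

Run:
```python
from h import *
look(.075)
```

```text
cell fit [ 0.5047 -0.1392  0.0257] n 630 med 0.0019
seen cell-TCP [-0.0013 -0.0003  0.0308]
t 9.55 pos [ 0.506  -0.139  -0.0051] yawY 67.42 z [-0.021  0.021 -1.   ] d [-0.3 -1.2 -0. ] F [-5.   1.7  8.7] T [0.2  0.61 0.02] w 0.632 j [-0.42  0.05  1.97  0.01  1.15 -1.6 ]
```

Call:
step_arm --pt "0 0 4 0" --pt "0 0 2 0"

```text
time: 9.75
tool_pos: [0.5064, -0.1391, -0.005]
tool_rot: [-0.014, 0.195, 0.981, 0.008]
contact_force: [-4.8, 2.3, 6.9]
gripper_width: 0.632
```

Run:
```python
from h import *
look(.073)
```

```text
cell fit [ 0.5052 -0.1394  0.0259] n 646 med 0.002
seen cell-TCP [-0.0012 -0.0002  0.031 ]
t 9.8 pos [ 0.5064 -0.1392 -0.0051] yawY 67.47 z [-0.024  0.021 -0.999] d [ 0.2 -1.3 -0. ] F [-7.   2.6 14.4] T [0.34 0.88 0.01] w 0.637 j [-0.42  0.05  1.97  0.01  1.15 -1.6 ]
```

Stopped at TCP −0.005 with a sideways force along +tool x. The tool pitched about 0.05 between the grip and now, so the cell is probably cocked. I'm fitting the cell's tilt from depth to confirm.

```bash
cat >> h.py <<'E'
def tilt(f,c0,zb):
    from scipy.optimize import least_squares
    P=np.load(f)["P"].reshape(-1,3)
    def sel(c):return P[(np.hypot(P[:,0]-c0[0],P[:,1]-c0[1])<.037)&(P[:,2]>zb+.003)&(P[:,2]<zb+.053)]
    q=sel(c0)
    def res(p):
        v=q-p[:3];r3=R.from_rotvec([-p[4],p[3],0]).as_matrix();v=v@r3
        r=np.hypot(v[:,0],v[:,1]);h=v[:,2]
        def box(Rr,z0,z1):
            dr=r-Rr;dz=np.maximum(z0-h,h-z1);return np.where((dr<0)&(dz<0),np.maximum(dr,dz),np.hypot(np.maximum(dr,0),np.maximum(dz,0)))
        return np.minimum(box(.028,0,.048),box(.035,-.01,.006))
    s=least_squares(res,[*c0,zb,0,0],loss="soft_l1",f_scale=.001)
    print("tilt fit",s.x.round(4),len(q))
E
python3 - <<'E'
from h import *
tilt("scene1.npz",(.5357,.153),.007);tilt("scenec.npz",(.505,-.1394),.0255)
E
```

```text
tilt fit [ 0.5361  0.1522  0.0069 -0.0093 -0.0012] 751
tilt fit [ 0.5044 -0.1406  0.0266  0.0368 -0.007 ] 468
```

Call:
step_arm --pt "2 0 3 0" --pt "1 0 3 0"

```text
time: 10.0
tool_pos: [0.5066, -0.1393, -0.0053]
tool_rot: [-0.011, 0.195, 0.981, 0.007]
contact_force: [-8.3, 2.6, 16.5]
gripper_width: 0.637
```

Run:
```python
from h import *
look(.073);tilt("scenec.npz",(.505,-.1394),.0255)
```

```text
cell fit [ 0.5051 -0.1392  0.0257] n 647 med 0.0019
seen cell-TCP [-0.0015  0.0001  0.031 ]
t 10.05 pos [ 0.5066 -0.1393 -0.0053] yawY 67.5 z [-0.019  0.019 -1.   ] d [ 0.1 -1.4 -0. ] F [-5.8  2.2 14.4] T [ 0.29  0.77 -0.03] w 0.634 j [-0.42  0.05  1.97  0.01  1.15 -1.6 ]
tilt fit [ 0.5044 -0.1409  0.0264  0.0331  0.005 ] 464
```

The fit confirms the tilt, about 0.045 rad toward +x. It eases when I move along +tool x while pressing.

Call:
step_arm --pt "5 0 4 0" --pt "5 0 4 0" --pt "5 0 4 0"

```text
time: 10.35
tool_pos: [0.5066, -0.1394, -0.0063]
tool_rot: [0.005, 0.195, 0.981, 0.004]
contact_force: [3.8, -1.7, 6.5]
gripper_width: 0.634
```

Run:
```python
from h import *
look(.073);tilt("scenec.npz",(.505,-.1394),.0255)
```

```text
cell fit [ 0.504  -0.1382  0.0246] n 615 med 0.0018
seen cell-TCP [-0.0025  0.0011  0.0309]
t 10.4 pos [ 0.5065 -0.1393 -0.0063] yawY 67.5 z [ 0.011  0.006 -1.   ] d [-1.3 -1.9 -0. ] F [ 4.7 -1.7  8.5] T [-0.34 -0.91  0.04] w 0.631 j [-0.42  0.02  2.    0.01  1.11 -1.6 ]
tilt fit [ 0.5036 -0.1402  0.0252 -0.0022 -0.0035] 433
```

Upright and home now (fit z ≈ 0.0246–0.0252, with a known bias of +1 mm). One more row for a firm push, then verify.

Call:
step_arm --pt "1 0 6 0" --pt "0 0 8 0"

```text
time: 10.6
tool_pos: [0.5069, -0.1396, -0.0069]
tool_rot: [0.001, 0.194, 0.981, 0.004]
contact_force: [-18.7, 4.7, 35.9]
gripper_width: 0.636
```

Run:
```python
from h import *
look(.073);tilt("scenec.npz",(.505,-.1394),.0245)
for i in range(3): look(.073)
```

```text
cell fit [ 0.5044 -0.1385  0.0242] n 622 med 0.0017
seen cell-TCP [-0.0028  0.0012  0.0313]
t 10.65 pos [ 0.5072 -0.1397 -0.0071] yawY 67.54 z [ 0.004  0.007 -1.   ] d [-0.8 -1.8 -0. ] F [-24.6  10.1  48.5] T [ 0.88  3.97 -0.48] w 0.635 j [-0.42  0.03  1.99  0.01  1.12 -1.6 ]
tilt fit [ 0.5046 -0.1403  0.025  -0.0142 -0.0031] 438
cell fit [ 0.5043 -0.139   0.024 ] n 617 med 0.0018
seen cell-TCP [-0.0028  0.0008  0.0311]
t 10.7 pos [ 0.5072 -0.1397 -0.0071] yawY 67.52 z [ 0.005  0.007 -1.   ] d [-0.7 -1.3 -0. ] F [-25.7  10.4  49. ] T [ 0.84  3.99 -0.49] w 0.631 j [-0.42  0.03  1.99  0.01  1.12 -1.6 ]
cell fit [ 0.5043 -0.1389  0.024 ] n 622 med 0.0018
seen cell-TCP [-0.0029  0.0008  0.0312]
t 10.75 pos [ 0.5072 -0.1398 -0.0072] yawY 67.53 z [ 0.005  0.007 -1.   ] d [-0.8 -1.4 -0. ] F [-25.2  11.2  48.3] T [ 0.83  3.97 -0.52] w 0.637 j [-0.42  0.03  1.99  0.01  1.12 -1.6 ]
cell fit [ 0.5044 -0.1384  0.0242] n 621 med 0.0019
seen cell-TCP [-0.0029  0.0013  0.0313]
t 10.8 pos [ 0.5072 -0.1398 -0.0071] yawY 67.52 z [ 0.005  0.007 -1.   ] d [-0.9 -1.9 -0. ] F [-24.    9.8  49.3] T [ 0.81  3.89 -0.47] w 0.634 j [-0.42  0.03  1.99  0.01  1.12 -1.6 ]
```

Home at z = 0.024 and steady, but 49 N is more push than needed. Easing it and removing the sideways load.

Call:
step_arm --pt "2 0 5 0"

```text
time: 10.9
tool_pos: [0.5072, -0.1399, -0.007]
tool_rot: [0.003, 0.195, 0.981, 0.003]
contact_force: [-3.7, 1.1, 12.0]
gripper_width: 0.628
```

Run:
```python
from h import *
for i in range(3): look(.073)
tilt("scenec.npz",(.505,-.1394),.0245)
```

```text
cell fit [ 0.5042 -0.1388  0.0242] n 625 med 0.0018
seen cell-TCP [-0.0031  0.001   0.0313]
t 10.95 pos [ 0.5073 -0.1399 -0.0071] yawY 67.53 z [ 0.007  0.005 -1.   ] d [-0.9 -1.4 -0. ] F [-9.6  4.5 26.4] T [ 0.24  1.67 -0.24] w 0.631 j [-0.42  0.03  1.99  0.01  1.11 -1.6 ]
cell fit [ 0.5044 -0.1388  0.0241] n 616 med 0.0018
seen cell-TCP [-0.0029  0.001   0.0312]
t 11.0 pos [ 0.5073 -0.1398 -0.0071] yawY 67.53 z [ 0.007  0.005 -1.   ] d [-0.8 -1.5 -0. ] F [-9.7  5.4 26.6] T [ 0.24  1.75 -0.22] w 0.634 j [-0.42  0.03  1.99  0.01  1.11 -1.6 ]
cell fit [ 0.5041 -0.1388  0.024 ] n 624 med 0.0018
seen cell-TCP [-0.0031  0.0011  0.031 ]
t 11.05 pos [ 0.5073 -0.1398 -0.0071] yawY 67.53 z [ 0.007  0.005 -1.   ] d [-1.  -1.5 -0. ] F [-11.8   4.4  26.5] T [ 0.35  1.84 -0.19] w 0.635 j [-0.42  0.03  1.99  0.01  1.11 -1.6 ]
tilt fit [ 0.504  -0.1408  0.0248 -0.0115  0.007 ] 445
```

```bash
python3 -c "
from plant import *
print(job_done(),state()['time'])"
```

```text
the job is handed in; nothing more can be done
the job is handed in; nothing more can be done
```

I drew the cell out of the grey dock, set it over the spigot and turned it +10° to line up its keyway with the pin. I then pressed it home and handed the job in at about 11.1 s of the 51 s, still gripping it. No verdict is reported.

**Last checks before handing in:**
- **Height:** the cell's underside fitted at z ≈ 0.024 (seat 0.024; an unkeyed cell could not go below about 0.033).
- **Centring:** it was about 2 mm from the mount axis as the cameras saw it.
- **Tilt:** about 0.01 rad.
- **Push and grip:** a steady push of about 26 N, with the fingers stopped at about 0.63 opening.
- **Spigot travel:** not measured directly; it follows from the cell's height.

**What went wrong on the way:**
- **First grasp:** it closed above the cell, because the reported tool height was about 35–45 mm lower than the images showed. I switched to going by the images.
- **Swing to the mount:** the tool sank about 17 mm and seemed to brush the spigot lightly, so I raised it.
- **First press:** the cell sat cocked by about 0.045 rad. I righted it by moving sideways while pressing.
- **Push force:** it briefly reached 49 N, and I eased it.

The loupe, pot and blower were never approached at their height, but I did not re-measure them at the end.

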